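Park the red blade clamp half open

ROBOT

A 6-joint arm with a two-finger parallel gripper is mounted at the origin on the work surface. World frame = base frame: x ahead of the robot, y to its left, z up, the work surface at z = 0. Lengths are in m, angles in rad, forces in N, time in s.
With the tool pointing down it reaches from about 0.375 to 0.975 m from the base axis. Payload 3.8 kg.
Tool frame: the origin (TCP) lies midway between the tips of the shut fingers; the grasp point (between the pads) lies 19 mm behind it; z points along the fingers, y is the line along which they close (so a half turn about z gives the same grasp; the last joint's range is limited). The gripper opens to 85 mm and grips with 20 to 120 N. Pads are 22 mm wide; open, the fingers measure 114 mm over their backs; the gripper's body (76 mm by 85 mm) begins 54 mm behind the grasp point. The pads swing forward as they close: fully open they stand 13 mm farther back than shut.
Start: joints at [-1.348, 0.264, 1.604, -0, 1.274, -0.037], TCP at [0.173, -0.652, 0.231] pointing down, gripper open.
Joint ranges: [-2.63, 2.63], [-0.94, 2.18], [0.31, 2.57], [-1.31, 4.45], [0, 2.66], [-2.55, 2.55]. Speed limits (rad/s): [2.57, 2.57, 3.14, 3.14, 3.14, 3.14].

INTERFACE

Orientations are given as [roll, pitch, yaw] about the fixed x, y, z axes, in that order (R = Rz(yaw) Ry(pitch) Rx(roll)).
In Python, from station import arm gives the robot as it stands. The module is installed in compiled form; this text tells all that it offers.
- The arm moves only by the tool apply_moves, never from a script. Its argument "series" is one flat list of numbers, 7 for each row, row after row: the shift along the world's x, y, z each as a share of 0.04 m, from -1 to 1, then the turn, a rotation vector about the world's x, y, z each as a share of 0.5 rad, from -1 to 1, then the finger opening in mm, from 0 to 85.4. A call has exactly 10 rows; each row shifts and turns the commanded pose from where the row before left it; what a row does not reach is not made up. A row lasts 1/12 s, in which the tool goes at most 41.7 mm and 7.16 degrees, less where a joint would pass 70% of its speed; a pose out of reach is approached as far as the arm can. A call with a number of a shift or a turn outside -1 to 1 is refused whole. A call with a gripper value outside its range is refused whole. The fingers move at their own pace and stop on an object; "grip_force" is the grip in N (left out, the last holds). Time passes only in rows, so rows that do not move let the fingers close, or fill a call up. It gives the time, the measured TCP pose, the force, the opening and the grip force at its end, in the units of the state.
- arm.observe(): the state, without advancing time (a new reading comes with each control period).
- arm.snapshot(name): name is "scene" or "top"; returns (picture, depth): 400x640x3 uint8, red, green, blue; 400x640 float32, m along the optical axis (not along the pixel's ray), 0 where there is no reading.
- arm.calibration(name): a dict with "camera_matrix" (3x3 intrinsics, pixels), "k1" (the pictures are not rectified: a ray, as slopes to the right and down, at radius r is drawn at 1 + k1 r^2 times it, then the intrinsics apply), "R" (3x3) and "t" (3): a world point X has camera coordinates R X + t. Camera axes: x right, y down, z forward; pixel columns grow to the right and rows downward; lengths in m; the calibration is good to about 2 mm. A picture is of the moment at which its call begins. calibration takes no time and is no camera call.
- arm.hand_in(): hands the job in; it is judged then, once.
The state is a dict: "clock": time; "q": joint angles; "dq": joint speeds; "effort": joint torques, N m; "eef_pos": TCP position; "orientation": TCP orientation; "contact_force": force on the tool from outside, world axes, zero at the start; "wrist_torque": the same for the moment, N m; "finger_gap": opening from 0.0 (shut) to 1.0 (fully open); "gripper_force": force on a finger pad.
Only numpy, scipy, OpenCV 4.12 (cv2) and the standard library are available. Lean on these libraries where they do the work, as an engineer would, in place of code of your own. Each camera call takes 0.05 s, during which the arm holds its last target. There are 200 camera calls.

TASK

Get the spring clamp with the red tab ready for the next saw blade: with your fingertips on the front of the red tab, push the slide gently back past its stop pin, without ramming it against its end stop, then let the spring bring it back until the pin catches it half open, and take your hand away. Only push, without gripping the tab or touching the stop pins, leave the clamp with the blue tab closed, and do not disturb the loose things lying around.

Things in the scene. Friction and masses are not known exactly. Their poses are not given: they have to be found in the camera images.
- red_clamp: spring clamp with the red tab, bolted down. Origin on the table under the closed tab's front face; x = push direction (away from the robot, yaw within 0.3 rad), z up. Base plate x -40 to 240 mm, 110 wide, 12 thick. Fixed jaw at x -30 to -6, 92 wide, 36 high, in front of and lower than the tab. Bridge x 121 to 149, 74 high, holds the stop pin at x 135; spring housing behind it 48 high
- red_tab (a point): centre of the front face of the red push tab: upright plate 92 mm wide (clamp's y), 13 thick, 42 to 90 mm above the table (this point at 66); moves with the slide, faces the robot (clamp's -x), is pushed along the clamp's +x. Above the fixed jaw fingers have free room from 40 mm height up
- red_slide (a joint): red slide's travel, m: 0 closed, 0.055 at its rigid end stop. Spring pushes towards 0: 3.5 N at 0, 7 at mid, 9 at the end; lifting the pin adds up to 2 N, a damper 25 N per m/s; over 40 N is ramming. Beyond about 0.036 the pin drops behind the slide's ramped brass tooth, so on its return the slide is caught at about 0.035 (mid). Let go earlier, it returns to 0
- red_knob (a point): centre of the top of the red clamp's stop pin knob (black, 20 mm across, 98 mm above the table when down). The pin is sprung downward and the slide's tooth lifts it about 10 mm in passing; it is not to be touched
- red_pin (a joint): lift of the red clamp's stop pin in m: 0 down, about 0.010 on top of the tooth
- blue_clamp: spring clamp with the blue tab, bolted down. Origin on the table under the closed tab's front face; x = push direction (away from the robot, yaw within 0.3 rad), z up. Base plate x -40 to 240 mm, 110 wide, 12 thick. Fixed jaw at x -30 to -6, 92 wide, 36 high, in front of and lower than the tab. Bridge x 121 to 149, 74 high, holds the stop pin at x 135; spring housing behind it 48 high
- blue_tab (a point): centre of the front face of the blue push tab: upright plate 92 mm wide (clamp's y), 13 thick, 42 to 90 mm above the table (this point at 66); moves with the slide, faces the robot (clamp's -x), is pushed along the clamp's +x. Above the fixed jaw fingers have free room from 40 mm height up
- blue_slide (a joint): blue slide's travel, m: 0 closed, 0.055 at its rigid end stop. Spring pushes towards 0: 3.5 N at 0, 7 at mid, 9 at the end; lifting the pin adds up to 2 N, a damper 25 N per m/s; over 40 N is ramming. Beyond about 0.036 the pin drops behind the slide's ramped brass tooth, so on its return the slide is caught at about 0.035 (mid). Let go earlier, it returns to 0
- blue_knob (a point): centre of the top of the blue clamp's stop pin knob (black, 20 mm across, 98 mm above the table when down). The pin is sprung downward and the slide's tooth lifts it about 10 mm in passing; it is not to be touched
- blue_pin (a joint): lift of the blue clamp's stop pin in m: 0 down, about 0.010 on top of the tooth
- spacer: steel spacer ring, 38 mm across, 22 mm high, standing loose on the table in front of and between the clamps; origin at the centre of its underside
- screwdriver: loose screwdriver lying in front of the left clamp, origin under its middle
- wrench: loose wrench lying in front of the right clamp, origin under its middle
- blue_bin: loose open blue plastic bin 150 x 100 x 60 mm to the left, origin at the centre of its underside
- blade: loose saw blade 180 mm across, 6 mm thick, lying to the right, origin at the centre of its underside
- jar: loose clear jar with yellow cap, 64 mm across, 80 mm high, far left, origin at the centre of its underside

How it is judged:
On the way:
1. the red slide is pushed back past its stop pin (value of joint red_slide above 0.038 m).
At the end, for the whole second after the job is handed in: The red slide stands at rest, caught by its stop pin at mid travel (31 to 38 mm), with the pin down (lift under 4 mm); the blue slide is closed (under 3 mm); every loose thing is within 20 mm of where it was (value of joint red_slide between 0.031 and 0.038 m and velocity of joint red_slide between -0.005 and 0.005 m/s and value of joint red_pin below 0.004 m and value of joint blue_slide below 0.003 m and distance of each of spacer, screwdriver, wrench, blue_bin, blade, jar from where it was at the start of the episode below 0.02 m); the robot touches nothing.
It fails at once if the blue clamp's slide is moved (value of joint blue_slide above 0.006 m).
It fails at once if the robot touches a stop pin (contact force between any of the fingers, the arm and red_pin above 0.5 N or contact force between any of the fingers, the arm and blue_pin above 0.5 N).
It fails at once if a tab is gripped or touched from behind (contact force between the fingers and red_tab_back above 0.5 N or contact force between the fingers and blue_tab_back above 0.5 N).
It fails at once if a loose thing is displaced by more than 20 mm or lifted (distance of any of spacer, screwdriver, wrench, blue_bin, blade, jar from where it was at the start of the episode above 0.02 m).
It fails at once if the red slide is rammed (pushed with over 40 N) (contact force between the fingers and red_slide above 40 N).
It also fails if it takes over 38 s, if anything falls off the work surface, if the arm or the gripper's body presses on something with over 40 N, if the wrist force passes 120 N, or if a joint passes its speed limit or range.

## Working session

There is one attempt and no reset: what is moved stays moved. The work goes in short steps, Python scripts to look and compute and a tool call to move; the robot and the scene stay as the last step left them, time stands still between calls to the robot, and variables do not carry over. Pictures are saved under pics/ and viewed, at most 10 in all, crops included, and the job is handed in when it is done.

Besides the shell and the picture viewer there is one more tool, called after "Emit:" as a command line: name --argument value ..., lists and objects as JSON in quotes. apply_moves: Moves the arm, as the interface text tells. Shift numbers are shares of 0.04 m and turn numbers shares of 0.5 rad, none past 1 either way. Its arguments: {"type":"object","properties":{"series":{"type":"array","items":{"type":"number"}},"grip_force":{"type":"number"}},"required":["series"]}

```bash
mkdir -p pics
cat > h.py <<'E'
import numpy as np, cv2
from station import arm
def pts(n,d):
    c=arm.calibration(n);K=np.array(c["camera_matrix"],float);k=c["k1"]
    R=np.array(c["R"]);t=np.array(c["t"]);h,w=d.shape
    u,v=np.meshgrid(np.arange(w),np.arange(h))
    uv=np.stack([u,v],-1).reshape(-1,1,2).astype(np.float64)
    x=(uv[:,0,0]-K[0,2])/K[0,0];y=(uv[:,0,1]-K[1,2])/K[1,1]
    a,b=x.copy(),y.copy()
    for _ in range(10):
        s=1+k*(a*a+b*b);a,b=x/s,y/s
    z=d.ravel();P=np.stack([a*z,b*z,z],1)
    return ((P-t)@R).reshape(h,w,3)
E
python3 - <<'E'
from h import *
for n in("scene","top"):
    p,d=arm.snapshot(n);cv2.imwrite(f"pics/{n}0.png",p[:,:,::-1]);P=pts(n,d)
    np.savez(f"{n}0.npz",p=p,d=d,P=P)
    hsv=cv2.cvtColor(p,cv2.COLOR_RGB2HSV);H,S,V=[hsv[...,i].astype(int) for i in range(3)]
    for c,m in(("red",((H<8)|(H>172))&(S>130)&(V>60)),("blue",(H>100)&(H<125)&(S>120)&(V>60))):
        k,L,st,ce=cv2.connectedComponentsWithStats(m.astype(np.uint8))
        for i in range(1,k):
            if st[i,4]>60:
                q=P[(L==i)&(d>0)];print(n,c,st[i],q.min(0).round(3),np.median(q,0).round(3),q.max(0).round(3))
print(arm.observe())
E
```

```text
scene red [414 195  31  20 151] [0.316 0.162 0.019] [0.328 0.205 0.027] [0.336 0.253 0.034]
scene red [370 222  30  20 119] [0.491 0.109 0.087] [0.5   0.153 0.092] [0.507 0.194 0.097]
scene red [ 570  263   57   59 1088] [0.297 0.593 0.024] [0.358 0.676 0.048] [0.406 0.735 0.067]
scene blue [465 249  19  45  62] [0.396 0.384 0.056] [0.469 0.39  0.061] [0.531 0.395 0.065]
scene blue [ 465  262   47   51 1326] [ 0.396  0.396 -0.003] [0.456 0.443 0.005] [0.535 0.49  0.067]
top red [234 204  33   6 134] [0.489 0.105 0.085] [0.495 0.148 0.089] [0.504 0.192 0.094]
top red [ 40 244  55  40 851] [ 0.292  0.593 -0.711] [0.352 0.676 0.047] [0.399 1.242 0.063]
top red [217 267  34   8 200] [0.312 0.158 0.018] [0.324 0.203 0.024] [0.332 0.251 0.029]
top blue [ 138  196   30   52 1297] [ 0.389  0.381 -0.003] [0.461 0.446 0.004] [0.53  0.488 0.064]
top blue [350 197  32   6  73] [ 0.507 -0.205  0.085] [ 0.514 -0.162  0.09 ] [ 0.52  -0.12   0.095]
{'clock': 0.1, 'q': array([-1.34791159e+00,  2.64722488e-01,  1.60524212e+00, -6.37114622e-06,
        1.27366729e+00, -3.68908412e-02]), 'dq': array([ 0.00193113, -0.00143289, -0.00428723,  0.00038872, -0.00099465,
       -0.00098379]), 'effort': array([-4.51149322e-05, -5.16706860e+01, -3.68589664e+01, -7.71241162e-05,
        6.29520742e-03,  7.47326681e-07]), 'eef_pos': array([ 0.17324112, -0.6517163 ,  0.23005387]), 'orientation': array([-3.13955457e+00, -6.91283272e-05,  2.59777378e-01]), 'contact_force': array([ 0.17440032, -0.71484584, -0.27001935]), 'wrist_torque': array([ 0.00092297, -0.02845205, -0.02292773]), 'gripper_force': 0.0, 'finger_gap': 1.0038254963375794}
```

View pics/top0.png

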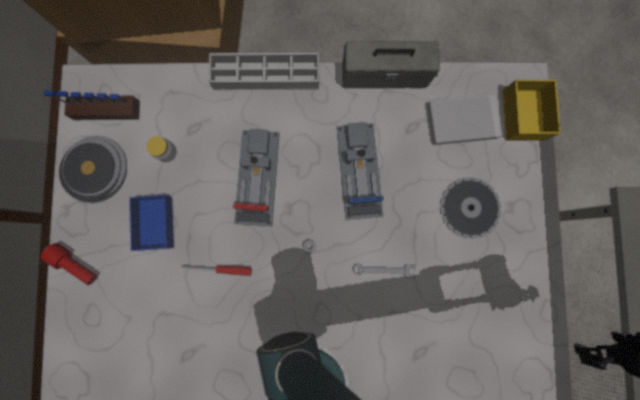

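View pics/scene0.png

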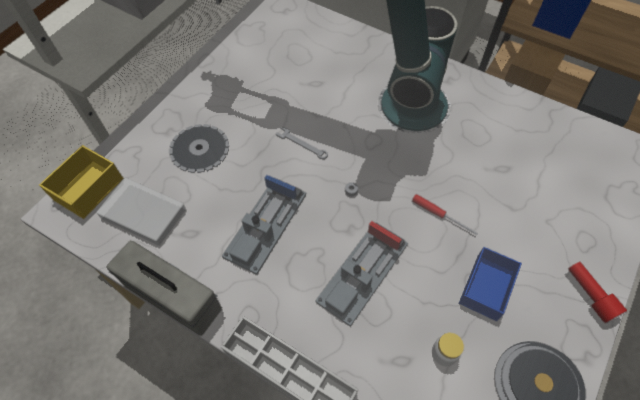

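The top view shows the red tab at about (250,207), with its clamp running up to about (262,135). The blue tab is at (366,199), the spacer at (308,244), the screwdriver at (220,269) and the wrench at (384,269). The scene view agrees. Next I'll measure the red tab's line and the yaw.

Run:
```python
from h import *
for n in("scene","top"):
    f=np.load(n+"0.npz");p,d,P=f["p"],f["d"],f["P"]
    hsv=cv2.cvtColor(p,cv2.COLOR_RGB2HSV);H,S,V=[hsv[...,i].astype(int) for i in range(3)]
    z=P[...,2]
    m=((H<8)|(H>172))&(S>110)&(V>50)&(P[...,0]>.45)&(P[...,0]<.56)&(P[...,1]>.08)&(P[...,1]<.22)&(z>.08)
    q=P[m];c=np.polyfit(q[:,1],q[:,0],1);e=q[:,0]-np.polyval(c,q[:,1])
    print(n,m.sum(),"mid",q.mean(0).round(4),"yext",q[:,1].min().round(3),q[:,1].max().round(3),"yaw",-np.arctan(c[0]),"resid",np.percentile(e,[0,5,95,100]).round(4))
    # base plate sides / bridge: points 0.06-0.085 high behind tab
    for lo,hi in((.062,.084),(.09,.105)):
        b=(z>lo)&(z<hi)&(P[...,0]>.55)&(P[...,0]<.72)&(P[...,1]>.05)&(P[...,1]<.25)
        w=P[b]; print(lo,b.sum(), w.mean(0).round(4) if b.sum() else "", cv2.minAreaRect(w[:,:2].astype(np.float32)) if b.sum() else "")
```

```text
scene 160 mid [0.4996 0.1525 0.0914] yext 0.108 0.196 yaw -0.06070968202448157 resid [-0.008  -0.0061  0.0054  0.0074]
0.062 323 [0.6304 0.1421 0.0745] ((0.6284878849983215, 0.14126358926296234), (0.07969080656766891, 0.030444618314504623), 83.40109252929688)
0.09 60 [0.6285 0.1415 0.0976] ((0.6287566423416138, 0.141624316573143), (0.021225620061159134, 0.017405150458216667), 45.27367401123047)
top 154 mid [0.4958 0.1484 0.0892] yext 0.105 0.192 yaw -0.07928200368887654 resid [-0.0066 -0.0059  0.0057  0.0068]
0.062 252 [0.6221 0.1399 0.073 ] ((0.6238921284675598, 0.1410808563232422), (0.07833804190158844, 0.028599781915545464), 86.0276107788086)
0.09 43 [0.6231 0.1405 0.0962] ((0.6240240931510925, 0.14069972932338715), (0.017315471544861794, 0.018507331609725952), 15.877177238464355)
```

Emit:
apply_moves --series '[0.6,0.75,0,0,0,0,0,0.6,0.75,0,0,0,0,0,0.6,0.75,0,0,0,0,0,0.6,0.75,0,0,0,0,0,0.6,0.75,0,0,0,0,0,0.6,0.75,0,0,0,0,0,0.6,0.75,0,0,0,0,0,0.6,0.75,0,0,0,0,0,0.6,0.75,0,0,0,0,0,0.6,0.75,0,0,0,0,0]'

```text
clock: 0.93
eef_pos: [0.414, -0.3505, 0.2309]
orientation: [-3.141, 0.0, 0.26]
contact_force: [-0.7, -0.6, -0.2]
finger_gap: 0.001
gripper_force: 0.0
```

Emit:
apply_moves --series '[0.05,0.9,0,0,0,-0.066,0,0.05,0.9,0,0,0,-0.066,0,0.05,0.9,0,0,0,-0.066,0,0.05,0.9,0,0,0,-0.066,0,0.05,0.9,0,0,0,-0.066,0,0.05,0.9,0,0,0,-0.066,0,0.05,0.9,0,0,0,-0.066,0,0.05,0.9,0,0,0,-0.066,0,0.05,0.9,0,0,0,-0.066,0,0.05,0.9,0,0,0,-0.066,0]'

```text
clock: 1.77
eef_pos: [0.4328, 0.0093, 0.231]
orientation: [3.142, 0.0, -0.072]
contact_force: [0.7, 0.3, -0.9]
finger_gap: -0.002
gripper_force: 0.0
```

Emit:
apply_moves --series '[0,0.8,0,0,0,0,0,0,0.8,0,0,0,0,0,0,0.8,0,0,0,0,0,0,0.8,0,0,0,0,0,0,0.4,0,0,0,0,0,0,0,-0.5,0,0,0,0,0,0,-0.5,0,0,0,0,0,0,-0.5,0,0,0,0,0,0,-0.5,0,0,0,0,0,0,0,0,0,0,0]'

```text
clock: 2.6
eef_pos: [0.4296, 0.1507, 0.1467]
orientation: [3.139, 0.008, -0.07]
contact_force: [-0.8, -0.4, -0.3]
finger_gap: -0.006
gripper_force: 0.0
```

Emit:
apply_moves --series '[0,0.04,-0.27,0,0,0,0,0,0.04,-0.27,0,0,0,0,0,0,-0.27,0,0,0,0,0,0,-0.27,0,0,0,0,0,0,-0.27,0,0,0,0,0,0,-0.27,0,0,0,0,0,0,-0.27,0,0,0,0,0,0,-0.24,0,0,0,0,0,0,0,0,0,0,0,0,0,0,0,0,0,0]'

```text
clock: 3.43
eef_pos: [0.4327, 0.1546, 0.0652]
orientation: [3.141, 0.002, -0.07]
contact_force: [0.3, 0.3, 0.4]
finger_gap: 0.003
gripper_force: 0.0
```

Run:
```python
from h import *
p,d=arm.snapshot("scene");cv2.imwrite("pics/s1.png",cv2.resize(p[140:340,280:520,::-1],None,fx=3,fy=3))
o=arm.observe();print(o["eef_pos"],o["orientation"],o["contact_force"])
```

```text
[0.43339049 0.15484716 0.06591082] [ 3.14146306e+00  3.75396101e-04 -7.01930036e-02] [-0.03530458  0.7851866   0.78260127]
```

View pics/s1.png

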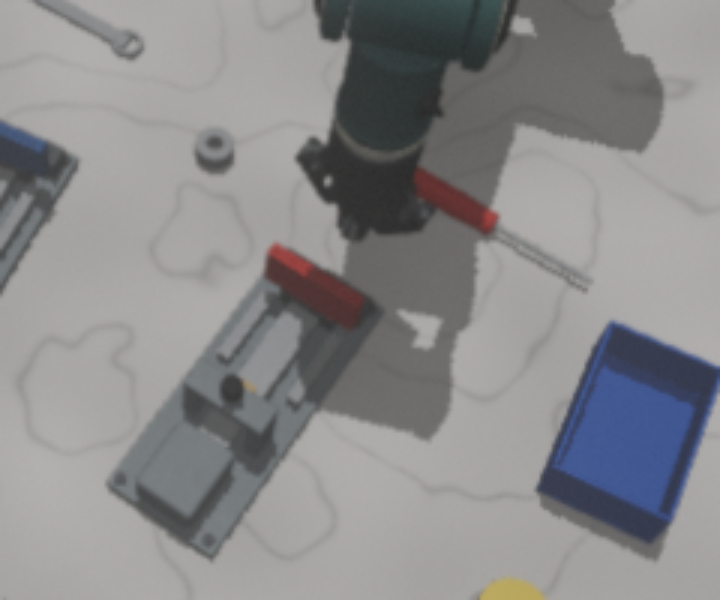

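The crop shows the shut fingertips at about (352,235), in front of the red tab at (315,285) and lined up with it. The loose things haven't been touched. I'll approach slowly now.

Emit:
apply_moves --series '[0.1,-0.007,0,0,0,0,0,0.1,-0.007,0,0,0,0,0,0.1,-0.007,0,0,0,0,0,0.1,-0.007,0,0,0,0,0,0.1,-0.007,0,0,0,0,0,0.1,-0.007,0,0,0,0,0,0.1,-0.007,0,0,0,0,0,0.1,-0.007,0,0,0,0,0,0.05,-0.004,0,0,0,0,0,0,0,0,0,0,0,0]'

```text
clock: 4.32
eef_pos: [0.468, 0.1524, 0.0661]
orientation: [-3.142, -0.0, -0.07]
contact_force: [0.4, -0.4, -0.5]
finger_gap: 0.002
gripper_force: 0.0
```

Emit:
apply_moves --series '[0.05,-0.004,0,0,0,0,0,0.05,-0.004,0,0,0,0,0,0.05,-0.004,0,0,0,0,0,0.05,-0.004,0,0,0,0,0,0.05,-0.004,0,0,0,0,0,0.05,-0.004,0,0,0,0,0,0.05,-0.004,0,0,0,0,0,0.05,-0.004,0,0,0,0,0,0,0,0,0,0,0,0,0,0,0,0,0,0,0]'

```text
clock: 5.15
eef_pos: [0.4828, 0.1512, 0.0659]
orientation: [3.141, 0.001, -0.07]
contact_force: [-4.0, 0.4, 2.0]
finger_gap: -0.0
gripper_force: 1.9
```

Emit:
apply_moves --series '[0.08,-0.006,0,0,0,0,0,0.08,-0.006,0,0,0,0,0,0.08,-0.006,0,0,0,0,0,0.08,-0.006,0,0,0,0,0,0.08,-0.006,0,0,0,0,0,0.08,-0.006,0,0,0,0,0,0.08,-0.006,0,0,0,0,0,0.08,-0.006,0,0,0,0,0,0.08,-0.006,0,0,0,0,0,0,0,0,0,0,0,0]'

```text
clock: 5.98
eef_pos: [0.5109, 0.1491, 0.0658]
orientation: [3.141, 0.003, -0.07]
contact_force: [-6.4, 1.0, 3.8]
finger_gap: -0.001
gripper_force: 3.0
```

```bash
cat > m.py <<'E'
from h import *
import sys
o=arm.observe();print(o["eef_pos"],o["contact_force"])
f=np.load("scene0.npz");p0,P0=f["p"],f["P"]
p,d=arm.snapshot("scene");P=pts("scene",d)
cv2.imwrite(f"pics/{sys.argv[1]}.png",cv2.resize(p[140:340,280:520,::-1],None,fx=3,fy=3))
a=np.array([.9975,-.07])
def tab(p,P):
    hsv=cv2.cvtColor(p,cv2.COLOR_RGB2HSV);H,S,V=[hsv[...,i].astype(int) for i in range(3)]
    m=((H<8)|(H>172))&(S>110)&(V>50)&(P[...,0]>.45)&(P[...,0]<.6)&(P[...,1]>.08)&(P[...,1]<.22)&(P[...,2]>.085)
    s=P[m][:,:2]@a;return np.percentile(s,[5,50,95]).round(4),m.sum()
def knob(P):
    m=(P[...,2]>.088)&(P[...,2]<.125)&(np.hypot(P[...,0]-.6285,P[...,1]-.1415)<.015);return np.percentile(P[m][:,2],[50,90]).round(4)
print(tab(p0,P0),tab(p,P),knob(P0),knob(P))
E
python3 m.py s2
```

```text
[0.51090447 0.14908126 0.06575821] [-6.40127637  0.97538196  3.84245456]
(array([0.4818, 0.4881, 0.4935]), np.int64(160)) (array([0.5134, 0.5184, 0.5229]), np.int64(109)) [0.0978 0.1016] [0.106  0.1094]
```

The slide is at about 0.030 and the pin has lifted about 8 mm. I need about 14 mm more, to 0.044.

Emit:
apply_moves --series '[0.05,-0.004,0,0,0,0,0,0.05,-0.004,0,0,0,0,0,0.05,-0.004,0,0,0,0,0,0.05,-0.004,0,0,0,0,0,0.05,-0.004,0,0,0,0,0,0.05,-0.004,0,0,0,0,0,0.05,-0.004,0,0,0,0,0,0,0,0,0,0,0,0,0,0,0,0,0,0,0,0,0,0,0,0,0,0,0]'

```text
invalid input
```

```bash
python3 m.py s3
```

```text
[0.51093678 0.14909685 0.06579023] [-4.95108213  1.17643513  3.74750998]
(array([0.4818, 0.4881, 0.4935]), np.int64(160)) (array([0.5135, 0.5185, 0.5229]), np.int64(114)) [0.0978 0.1016] [0.1063 0.11  ]
```

The call was refused because I sent too many numbers. I'll resend it with exactly 10 rows.

Emit:
apply_moves --series '[0.05,-0.004,0,0,0,0,0,0.05,-0.004,0,0,0,0,0,0.05,-0.004,0,0,0,0,0,0.05,-0.004,0,0,0,0,0,0.05,-0.004,0,0,0,0,0,0.05,-0.004,0,0,0,0,0,0.05,-0.004,0,0,0,0,0,0,0,0,0,0,0,0,0,0,0,0,0,0,0,0,0,0,0,0,0,0]'

```text
clock: 6.92
eef_pos: [0.5242, 0.1481, 0.0657]
orientation: [3.141, 0.004, -0.07]
contact_force: [-7.1, 2.1, 5.4]
finger_gap: 0.001
gripper_force: 3.8
```

```bash
python3 m.py s3
```

```text
[0.52423976 0.14809764 0.06574732] [-7.14704935  2.10305976  5.38976451]
(array([0.4818, 0.4881, 0.4935]), np.int64(160)) (array([0.5266, 0.5323, 0.5362]), np.int64(105)) [0.0978 0.1016] [0.0972 0.1008]
```

The slide is at about 0.044 and the pin has dropped. Now I'll let it back gently.

Emit:
apply_moves --series '[-0.05,0.004,0,0,0,0,0,-0.05,0.004,0,0,0,0,0,-0.05,0.004,0,0,0,0,0,-0.05,0.004,0,0,0,0,0,-0.05,0.004,0,0,0,0,0,-0.05,0.004,0,0,0,0,0,-0.05,0.004,0,0,0,0,0,-0.05,0.004,0,0,0,0,0,-0.05,0.004,0,0,0,0,0,0,0,0,0,0,0,0]'

```text
clock: 7.8
eef_pos: [0.508, 0.1493, 0.0661]
orientation: [3.142, -0.0, -0.07]
contact_force: [-0.6, -1.3, 0.4]
finger_gap: -0.002
gripper_force: 0.0
```

```bash
python3 m.py s4
```

```text
[0.50804773 0.1492993  0.06605871] [-0.62406183 -1.32170782  0.37388449]
(array([0.4818, 0.4881, 0.4935]), np.int64(160)) (array([0.5177, 0.5233, 0.5273]), np.int64(123)) [0.0978 0.1016] [0.0981 0.1009]
```

The slide is caught at about 0.035 with no force on the tool. I'll back off and then lift clear.

Emit:
apply_moves --series '[-0.2,0.014,0,0,0,0,0,-0.2,0.014,0,0,0,0,0,-0.2,0.014,0,0,0,0,0,-0.2,0.014,0,0,0,0,0,-0.2,0.014,0,0,0,0,0,-0.2,0.014,0,0,0,0,0,-0.2,0.014,0,0,0,0,0,-0.2,0.014,0,0,0,0,0,-0.2,0.014,0,0,0,0,0,0,0,0,0,0,0,0]'

```text
clock: 8.68
eef_pos: [0.4341, 0.1543, 0.0657]
orientation: [3.141, 0.002, -0.07]
contact_force: [0.1, 0.3, 0.5]
finger_gap: -0.004
gripper_force: 0.0
```

Emit:
apply_moves --series '[0,0,0.4,0,0,0,0,0,0,0.4,0,0,0,0,0,0,0.4,0,0,0,0,0,0,0.4,0,0,0,0,0,0,0.4,0,0,0,0,0,0,0.4,0,0,0,0,0,0,0.4,0,0,0,0,0,0,0.2,0,0,0,0,0,0,0,0,0,0,0,0,0,0,0,0,0,0]'

```text
clock: 9.52
eef_pos: [0.4365, 0.1544, 0.1862]
orientation: [-3.141, -0.001, -0.07]
contact_force: [-0.2, 1.5, -0.7]
finger_gap: 0.003
gripper_force: 0.0
```

```bash
python3 m.py s5
```

```text
[0.43645774 0.15443975 0.18615917] [-0.17402432  1.47751582 -0.65255272]
(array([0.4818, 0.4881, 0.4935]), np.int64(160)) (array([0.5166, 0.5225, 0.5273]), np.int64(134)) [0.0978 0.1016] [0.0978 0.101 ]
```

View pics/s5.png

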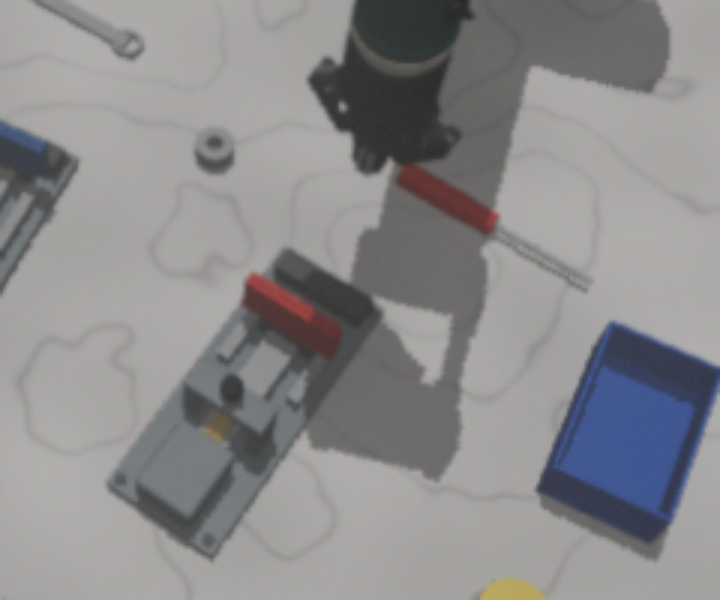

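The picture shows the red tab at (293,315), half open behind its jaw at (325,283), with the knob down at (232,388). The gripper is clear and the loose things are where they were.

```bash
python3 -c "
from station import arm
print(arm.hand_in())"
```

```text
the job is handed in; nothing more can be done
None
```

The red slide was pushed to about 44 mm and is now caught by its pin at about 35 mm, with the pin down and the hand clear; nothing else was seen to move, and the job is handed in (no verdict was returned).

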